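# Unload the cam-clamped drill jig

## Robot

A 7-joint arm with a two-finger parallel gripper is mounted at the origin on a cart in front of the work surface, level with it; the furniture and walls round the work are solid. World frame = base frame: x ahead of the robot, y to its left, z up, the work surface at z = 0. Lengths are in mm, angles in rad, forces in N, time in s.
With the tool pointing down it reaches from about 400 to 875 mm from the base axis. Payload 4.4 kg.
Tool frame: the origin (TCP) lies at the very end of the fingers, on their centre line; the grasp point (between the pads) lies 19 mm behind it; z points along the fingers, y is the line along which they close (so a half turn about z gives the same grasp; the last joint's range is limited). The gripper opens to 85 mm and grips with 20 to 120 N. Pads are 22 mm wide; open, the fingers measure 114 mm over their backs; the gripper's body (76 mm by 85 mm) begins 54 mm behind the grasp point. The pads swing forward as they close: fully open they stand 13 mm farther back than shut.
Start: joints at [1.211, 0.628, 0.038, 1.517, -0.027, 0.996, -0.02], TCP at [188.262, -622.154, 231.313] pointing down, gripper open.
Joint ranges: [-3.06, 3.06], [-0.37, 2.12], [-1.25, 1.32], [0.18, 2.47], [-1.1, 4.24], [0.23, 1.98], [-2.94, 2.94]. Speed limits (rad/s): [2.57, 2.57, 3.14, 3.14, 3.14, 3.14, 3.14].

## Interface

Orientations are given as [roll, pitch, yaw] about the fixed x, y, z axes, in that order (R = Rz(yaw) Ry(pitch) Rx(roll)).
In Python, from cell import monitor, viewer, workorder gives the robot as it stands.
- The arm moves only by the tool arm_command, never from a script. Its argument "series" is one flat list of numbers, 5 for each row, row after row: the opening in per cent of the stroke, from 0 (shut) to 100 (fully open), then the shift along the tool's x, y, z in cm, then the turn about the tool's z in degrees. In form: [claw, x, y, z, roll, claw, x, y, z, roll, ...]. A call has exactly 5 rows; each row is the pose to reach, as a shift and turn from the pose commanded when the call began, along the tool's axes at that moment; what a row does not reach only later rows make up. A row lasts 1/12 s, in which the tool goes at most 41.7 mm and 7.16 degrees, less where a joint would pass 70% of its speed; a pose out of reach is approached as far as the arm can. A call with a gripper value outside its range is refused whole. The fingers move at their own pace and stop on an object; the grip force is fixed at half the most. Time passes only in rows, so rows that repeat a pose let the fingers close, or fill a call up. It gives the time, the measured TCP pose, the force, the opening and the grip force at its end, in the units of the state.
- monitor.read_state(): the state, without advancing time (a new reading comes with each control period).
- viewer.get_image(name): name is "scene" or "top" or "wrist"; returns (picture, depth): 480x640x3 uint8, red, green, blue; 480x640 float32, mm along the optical axis (not along the pixel's ray), 0 where there is no reading.
- viewer.camera_model(name): a dict with "mtx" (3x3 intrinsics, pixels), "R" (3x3) and "t" (3): a world point X has camera coordinates R X + t. Camera axes: x right, y down, z forward; pixel columns grow to the right and rows downward; lengths in mm; the calibration is good to about 2 mm. The wrist camera is an equidistant fisheye: a pixel r from the principal point sees the ray r / f radians off the axis. A picture is of the moment at which its call begins: read the wrist's pose just before it. camera_model takes no time and is no camera call; for the wrist camera it gives the pose at the moment of the call.
- workorder.finish_job(): hands the job in; it is judged then, once.
The state is a dict: "clock": time; "qpos": joint angles; "qd": joint speeds; "tau": joint torques, N m; "eef_pos": TCP position; "tool_rot": TCP orientation; "force": force on the tool from outside, world axes, zero at the start; "torque": the same for the moment, N m; "width": finger opening in mm; "gripper_force": force on a finger pad.
Only numpy, scipy, OpenCV 4.12 (cv2) and the standard library are available. Lean on these libraries where they do the work, as an engineer would, in place of code of your own. Each camera call takes 0.05 s, during which the arm holds its last target. There are 200 camera calls.

## Task

The handle blank in the drill jig is drilled: unload it. Turn the jig's red knob anticlockwise (seen from above) until the sprung jaw drops back into the notch of its cam and stays there; only then draw the blank straight out from under the bush plate by its protruding end, easing it with small wiggles, and lay it down (not dropped) flat on the floor of the wooden tray beside the finished blank that is there. Leave the jaw open in its notch and the other things on the bench where they are.

Things in the scene. Friction and masses are not known exactly. Their poses are not given: they have to be found in the camera images.
- jig: Drill jig screwed to the bench: plywood base (x -58 to 58, y -43 to 107, 16 mm thick), fence, end stop, aluminium bush plate over the blank (x -38 to 56, y -42 to 17; top with bushes 60 mm above the bench). Origin on the bench under the blank's centre line. x runs along the blank into the jig, y to the knob, z up; the blank is drawn out along -x. Cam axis at x 0, y 75.
- jig_mouth (a point): Middle of the nest's open front, under the bush plate's front edge, on the base's top (16 mm above the bench). Axes as the jig's. A sprung hold-down inside presses the blank down with 12 N: with the jaw open, drawing it takes about 11 to 18 N over the first 5 cm, and it is free of the jig once drawn 95 mm.
- knob_grip (a point): Centre of the knob's red bar, on the cam's upright axis, 83 mm above the bench. Bar 60 mm long (point x), 14 mm wide (point y: grip across this from above), its foot 69 and top 97 mm above the bench, on a black flange of 37 mm diameter. Turns anticlockwise from above (+z) to release, with 0.2 to 0.4 N m, and stays where left. Set on its spline at any angle: the bar does not tell where the notch is.
- jaw (a joint): Slide of the clamp's jaw, the cam's sprung follower, in m: 0 clamping the blank, about 0.006 with its roller at the bottom of the cam's notch (spring about 14 N; its cork pad then stands 3 mm clear of the blank).
- roller (a point): Centre of the jaw's steel roller (8 mm) that rides on the cam's rim, 27 mm above the bench; it moves 6 mm to the knob's axis as it drops in. The notch comes 1.7 to 2.6 rad from the start. Its mouth is 0.6 rad wide with ramped sides; from half way down the spring turns the cam on to the middle by itself. Forced on (0.5 to 0.9 N m) the cam lifts the jaw out and clamps again; stop 0.5 rad beyond.
- handle_blank: The drilled hardwood blank in the jig: 185 long, 22 thick, tapering from 29 mm wide (its +y end, which protrudes) to 23 mm (end in the jig), 0.05 to 0.1 kg. Origin: centre of the underside, 16 mm above the bench, 52 to 55 mm to -x of the jig's; y along it, z up. It points out along the jig's -x; its last 85 mm stand free beyond the base, where fingers fit round it.
- tray: Open wooden tray, heavy, 237 (x) x 176 (y) x 28 mm, walls and floor 8 mm thick. Origin: centre of its underside. Finished blanks lie in it along its x axis.
- done_blank: The finished handle blank of the same shape, with its row of three drilled holes, that lies flat in the tray along its -y side, about 50 mm from the middle; the tray's +y side is free. Origin: centre of its underside, y along its length. It must still lie flat in the tray at the end.
- queue_blank_a: Loose handle blank of the same shape waiting on the bench to the right, not part of this job: leave it. Origin: centre of its underside.
- queue_blank_b: Second loose handle blank waiting beside the first: leave it. Origin: centre of its underside.
- screwdriver: Loose screwdriver with a black grip, 28 x 217 x 30 mm, on the bench to the right: leave it. Origin: centre of its underside.

How it is judged:
By the outcome, as a careful person would: the job done as asked, in the order asked, and still so for the second after the job is handed in, with the robot touching nothing.
It also fails if it takes over 64 s, if anything falls off the work surface, if the arm or the gripper's body presses on something with over 40 N, if the wrist force passes 120 N, or if a joint passes its speed limit or range.

## Working session

There is one attempt and no reset: what is moved stays moved. The work goes in short steps, Python scripts to look and compute and a tool call to move; the robot and the scene stay as the last step left them, time stands still between calls to the robot, and variables do not carry over. Pictures are saved under pics/ and viewed, at most 11 in all, crops included, and the job is handed in when it is done.

Besides the shell and the picture viewer there is one more tool, called after "Call:" in YAML: its name, and indented under it one key for each argument. arm_command: Moves the arm, as the interface text tells. Its arguments: {"type":"object","properties":{"series":{"type":"array","items":{"type":"number"}}},"required":["series"]}

```bash
mkdir -p pics
cat > h.py <<'E'
import numpy as np, cv2
from cell import monitor, viewer, workorder
def shot(n,f):
    c=viewer.camera_model(n); p,d=viewer.get_image(n)
    cv2.imwrite(f'pics/{f}.png',p[:,:,::-1]); np.savez(f'pics/{f}.npz',p=p,d=d,**c); return p,d,c
def load(f): 
    z=np.load(f'pics/{f}.npz'); return z['p'],z['d'],z
def cloud(d,c):
    K=c['mtx'];v,u=np.mgrid[:480,:640]
    X=np.stack([(u-K[0,2])/K[0,0]*d,(v-K[1,2])/K[1,1]*d,d],-1)
    return (X-c['t'])@c['R']
def ray(u,v,c,z):
    K=c['mtx'];r=c['R'].T@np.array([(u-K[0,2])/K[0,0],(v-K[1,2])/K[1,1],1]);o=-c['R'].T@c['t']
    return o+r*(z-o[2])/r[2]
E
python3 - <<'E'
from h import *
for n in('top','scene'): 
    p,d,c=shot(n,n+'0'); print(n,-c['R'].T@c['t'],c['mtx'][0,0], (d==0).mean())
s=monitor.read_state();print(s['eef_pos'],s['tool_rot'],s['clock'])
E
```

```text
top [ 465.9140925     5.21986676 1178.45357311] 540.713178161281 0.0037825520833333335
scene [ 89.7953204  410.96791838 814.80640054] 496.15718335659744 0.003974609375
[ 188.09435945 -621.58943695  230.48371849] [-3.13986791e+00  2.03341972e-05  2.93787011e-01] 0.1
```

View pics/top0.png

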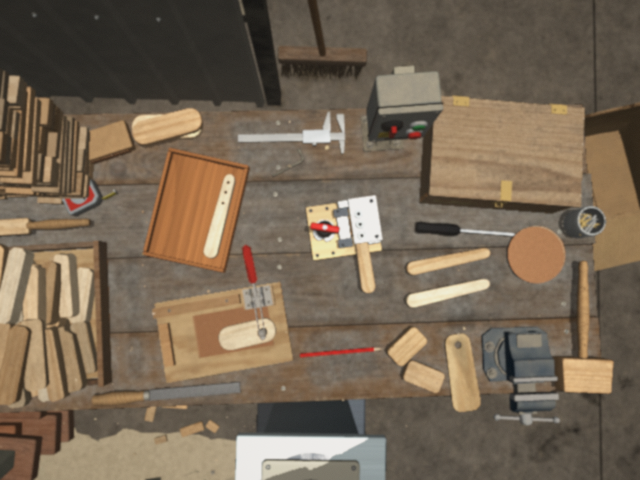

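View pics/scene0.png

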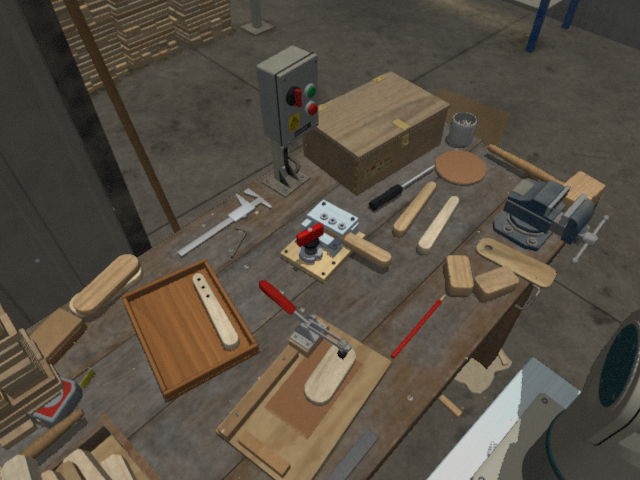

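The top view shows the jig at about (345,228), with its red knob at (324,228) and the blank's free end near (367,275). The tray is at (197,210), with the finished blank at (220,217) on its right side; its left side is free.

Run:
```python
from h import *
p,d,c=load('top0');W=cloud(d,c);hsv=cv2.cvtColor(p,cv2.COLOR_RGB2HSV)
V,U=np.mgrid[:480,:640]
def rep(n,m,z):
    m=m.astype(np.uint8); k,l,st,_=cv2.connectedComponentsWithStats(m); i=1+st[1:,4].argmax(); m=l==i
    v,u=np.nonzero(m); P=np.array([ray(a,b,c,z)[:2] for a,b in zip(u,v)],np.float32)
    r=cv2.minAreaRect(P); print(n,len(v),'rect',np.round(r[0],1),np.round(r[1],1),round(r[2],1),'mean',P.mean(0).round(1),'z',np.percentile(W[m][:,2],[5,50,95]).round(1)); print(cv2.boxPoints(r).round(0).tolist()); return m
box=lambda a,b,e,f:(U>a)&(U<b)&(V>e)&(V<f)
H,S,Vv=hsv[...,0],hsv[...,1],hsv[...,2]
red=((H<6)|(H>174))&(S>170)&(Vv>110)
rep('knob',red&box(300,345,215,245)&(W[...,2]>80),97)
rep('blank',box(345,390,235,300)&(W[...,2]>26)&(W[...,2]<48),38)
rep('blank2',box(345,390,246,300)&(W[...,2]>26)&(W[...,2]<48),38)
rep('plate',box(340,390,190,250)&(W[...,2]>49)&(S<50)&(Vv>120),56)
rep('base',box(295,390,190,262)&(H>15)&(H<32)&(S>60)&(Vv>150)&(W[...,2]<26)&(W[...,2]>8),16)
rep('traywall',box(135,255,140,280)&(W[...,2]>20),28)
rep('done',box(200,240,165,265)&(Vv>170)&(S<130),30)
ps,ds,cs=load('scene0');Ws=cloud(ds,cs);hs=cv2.cvtColor(ps,cv2.COLOR_RGB2HSV)
r=((hs[...,0]<6)|(hs[...,0]>174))&(hs[...,1]>150)&box(290,330,215,265)&(Ws[...,2]>60)
X=Ws[r];print('scene knob n',len(X),X.mean(0),np.percentile(X[:,2],[2,98])); t=X[X[:,2]>93]; print(cv2.minAreaRect(t[:,:2].astype(np.float32)),t.mean(0))
b=box(335,395,230,270)&(Ws[...,2]>34)&(Ws[...,2]<42)&(hs[...,1]>60);X=Ws[b];print('scene blank',cv2.minAreaRect(X[:,:2].astype(np.float32)),X.mean(0))
for s in(8,):
  cv2.imwrite('pics/crop.png',np.hstack([cv2.resize(p[190:300,300:390],None,fx=4.5,fy=4.5,interpolation=2)[...,::-1],cv2.resize(ps[195:285,270:400],None,fx=3,fy=5.5)[...,::-1]])[:495,:800])
```

```text
knob 62 rect [5.9e+02 1.0e-01] [21.3 12.6] 83.2 mean [590.2  -0. ] z [92.5 96.  99.1]
[[583.0, -10.0], [595.0, -11.0], [598.0, 10.0], [585.0, 11.0]]
blank 689 rect [ 514.1 -116. ] [106.6  51.8] 8.1 mean [ 514.  -105.4] z [33.2 37.2 42. ]
[[458.0, -98.0], [465.0, -149.0], [571.0, -134.0], [563.0, -83.0]]
blank2 612 rect [ 508.4 -105.4] [98.5 29.6] 9.1 mean [ 507.8 -105.3] z [33.2 37.2 41. ]
[[457.0, -99.0], [462.0, -128.0], [559.0, -112.0], [555.0, -83.0]]
plate 1242 rect [ 611.3 -101.6] [96.1 60. ] 9.4 mean [ 611.9 -100.7] z [52.  55.9 60.4]
[[559.0, -80.0], [569.0, -139.0], [664.0, -123.0], [654.0, -64.0]]
base 688 rect [565.3 -35.7] [63.  94.4] 9.4 mean [552.8 -27.9] z [11.7 15.4 19. ]
[[526.0, 6.0], [542.0, -87.0], [604.0, -77.0], [589.0, 16.0]]
traywall 1544 rect [627.9 257.8] [180.  236.6] 78.5 mean [629.5 258.9] z [21.9 26.8 31. ]
[[494.0, 193.0], [726.0, 146.0], [762.0, 322.0], [530.0, 370.0]]
done 1118 rect [617.2 208.2] [ 31.2 187. ] 78.6 mean [612.4 207.9] z [ 9.2 29.  33.1]
[[522.0, 211.0], [706.0, 175.0], [712.0, 205.0], [529.0, 242.0]]
scene knob n 341 [576.05692369  -5.3684151   97.92839678] [68.84249652 98.66721467]
((353.7452697753906, 200.00328063964844), (48.84757614135742, 674.0300903320312), 47.22101593017578) [567.5077391    1.54406166 121.84384862]
scene blank ((519.289306640625, -101.90331268310547), (125.77021026611328, 32.17137908935547), 11.623913764953613) [ 510.17771307 -103.37153044   37.65977619]
```

View pics/crop.png

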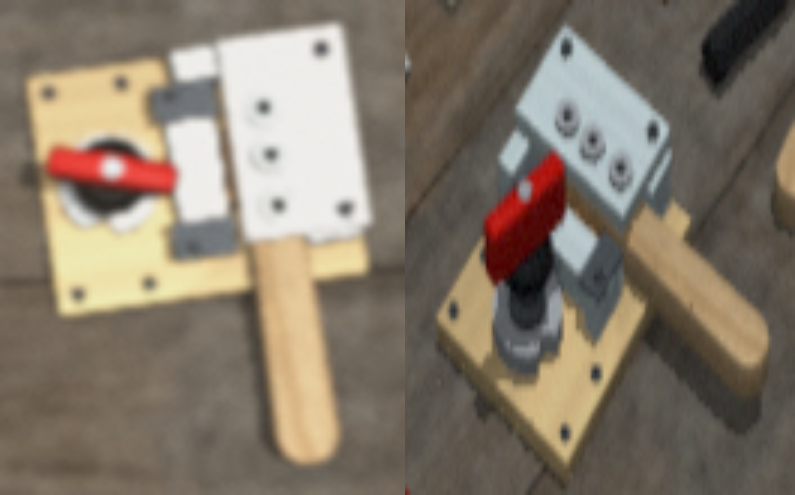

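The crop shows the bar running from (50,160) to (175,178), pivot dot at (112,169), so its yaw is about 82°. Jig yaw is about 9.4°, which puts the cam axis near (588,-16); the plate corners and the dot agree on this. I'm moving over there now.

Call:
arm_command:
  series: [100,2.8,-2.3,0,0,100,5.6,-4.6,0,0,100,8.4,-7,0,0,100,11.2,-9.3,0,0,100,14,-11.6,0,0]

```text
clock: 0.52
eef_pos: [289.2, -468.8, 231.0]
tool_rot: [-3.141, 0.0, 0.293]
force: [1.3, 0.1, -0.3]
width: 85.4
gripper_force: 0.0
```

Call:
arm_command:
  series: [100,2.8,-2.3,0,0,100,5.6,-4.6,0,0,100,8.4,-7,0,0,100,11.2,-9.3,0,0,100,14,-11.6,0,0]

```text
clock: 0.93
eef_pos: [389.5, -317.3, 231.2]
tool_rot: [-3.141, 0.0, 0.294]
force: [1.3, 0.3, -0.0]
width: 85.9
gripper_force: 0.0
```

Call:
arm_command:
  series: [100,2.8,-2.3,0,0,100,5.6,-4.6,0,0,100,8.4,-7,0,0,100,11.2,-9.3,0,0,100,14,-11.6,0,0]

```text
clock: 1.35
eef_pos: [490.0, -165.7, 231.2]
tool_rot: [-3.141, 0.0, 0.294]
force: [0.4, -0.3, 0.3]
width: 84.9
gripper_force: 0.0
```

Call:
arm_command:
  series: [100,2.8,-2.3,0,-7,100,5.6,-4.6,0,-14,100,8.4,-7,0,-21,100,11.2,-9.3,0,-28,100,13.8,-11.6,0,-35]

```text
clock: 1.77
eef_pos: [588.7, -14.6, 231.1]
tool_rot: [-3.141, 0.0, 0.911]
force: [-0.2, -0.4, 0.2]
width: 85.4
gripper_force: 0.0
```

Call:
arm_command:
  series: [60,0,0,0,-7,60,0,0,0,-14,60,0,0,0,-21,60,0,0,0,-28,60,0,0,0,-30.7]

```text
clock: 2.18
eef_pos: [587.7, -16.5, 230.8]
tool_rot: [-3.141, 0.0, 1.446]
force: [0.5, -0.3, -0.1]
width: 51.1
gripper_force: 0.0
```

```bash
cat >> h.py <<'E'
def go(x,y,z,yawdeg=None):
    s=monitor.read_state();p=np.array(s['eef_pos']);yw=s['tool_rot'][2]
    d=np.array([x,y,z])-p;cy,sy=np.cos(yw),np.sin(yw)
    print('at',p.round(1),'rpy',np.degrees(s['tool_rot']).round(1),'t',round(s['clock'],2),'w',round(s['width'],1),'F',np.round(s['force'],1),'gf',round(float(np.max(s['gripper_force'])),1),'q5-7',np.round(s['qpos'][4:],2))
    print('shift cm',round((d[0]*cy+d[1]*sy)/10,2),round((d[0]*sy-d[1]*cy)/10,2),round(-d[2]/10,2),'turn',None if yawdeg is None else round(-((yawdeg-np.degrees(yw)+180)%360-180),1))
E
python3 - <<'E'
from h import *
p,d,c=load('top0')
print('dot',ray(324.9,227.6,c,97)); 
ps,ds,cs=load('scene0'); u,v=270+525/ (3),195+188/5.5; print('dot scene',u,v,ray(270+(525-405)/3,v,cs,97))
q,dd,cw=shot('wrist','w1'); print(cw['mtx'],(-cw['R'].T@cw['t']))
go(588.5,-16.5,71,82.5)
E
```

```text
dot [588.15127465 -17.58870606  97.        ]
dot scene 445.0 229.1818181818182 [586.46256805 -16.47287595  97.        ]
[[371.64829954   0.         320.64695493]
 [  0.         371.64829954 243.44720935]
 [  0.           0.           1.        ]] [597.38775647  53.08811386 372.94222311]
at [587.6 -16.6 230.8] rpy [-179.9   -0.    82.8] t 2.23 w 51.4 F [ 0.2 -0.8  0.6] gf 0.0 q5-7 [ 0.21  0.93 -0.34]
shift cm 0.02 0.08 15.98 turn 0.3
```

View pics/w1.png

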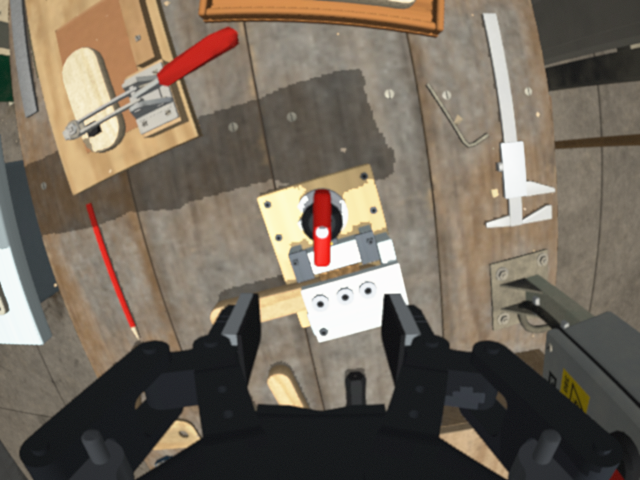

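The wrist picture shows the bar midway between the fingers and lined up with them, from (322,192) to (321,264). Both views put the axis at about (588,-17). I'm going down to grip.

Call:
arm_command:
  series: [60,0,0.1,4,0,60,0,0.1,8,0,60,0,0.1,12,0,60,0,0.1,14.5,0,60,0,0.1,15.9,0]

```text
clock: 2.65
eef_pos: [586.2, -16.9, 68.4]
tool_rot: [-3.135, 0.001, 1.439]
force: [0.1, -0.4, 0.8]
width: 51.2
gripper_force: 0.0
```

Call:
arm_command:
  series: [10,0,0,0,0,0,0,0,0,0,0,0,0,0,0,0,0,0,0,0,0,0,0,0,0]

```text
clock: 3.07
eef_pos: [588.8, -16.4, 73.5]
tool_rot: [3.141, -0.0, 1.44]
force: [-2.8, 1.0, 2.3]
width: 12.9
gripper_force: 60.4
```

Call:
arm_command:
  series: [0,0,0,0,0,0,0,0,0,0,0,0,0,0,0,0,0,0,0,0,0,0,0,0,0]

```text
clock: 3.48
eef_pos: [588.8, -16.4, 73.5]
tool_rot: [3.141, 0.0, 1.44]
force: [-3.8, 1.6, 7.8]
width: 13.2
gripper_force: 61.0
```

Run:
```python
from h import *
s=monitor.read_state();print(s['torque'],s['qpos'])
go(588,-17,71,82.5)
```

```text
[0.16751665 0.96715689 0.0570504 ] [ 0.13486159  0.76147338 -0.24647272  1.81413035  0.30168214  0.6025517
 -0.42653627]
at [588.8 -16.4  73.5] rpy [180.    0.   82.5] t 3.48 w 13.2 F [-3.8  1.6  7.8] gf 61.0 q5-7 [ 0.3   0.6  -0.43]
shift cm -0.07 -0.07 0.25 turn 0.0
```

Call:
arm_command:
  series: [0,-0.05,-0.05,-0.15,-4,0,-0.05,-0.05,-0.15,-10,0,-0.05,-0.05,-0.15,-16,0,-0.05,-0.05,-0.15,-22,0,-0.05,-0.05,-0.15,-28]

```text
clock: 3.9
eef_pos: [588.5, -16.4, 73.6]
tool_rot: [3.141, -0.001, 1.932]
force: [-1.2, 2.0, -5.6]
width: 12.9
gripper_force: 60.4
```

```bash
cat >> h.py <<'E'
def st():
    s=monitor.read_state();print('yaw',round(np.degrees(s['tool_rot'][2]),1),'at',np.round(s['eef_pos'],1),'F',np.round(s['force'],1),'T',np.round(s['torque'],2),'w',round(s['width'],1),'q',np.round(s['qpos'],2),'t',round(s['clock'],2))
E
python3 - <<'E'
from h import *
st()
p,d,c=shot('scene','s1')
cv2.imwrite('pics/s1c.png',cv2.resize(p[160:300,250:430],None,fx=4,fy=4,interpolation=2)[...,::-1])
E
```

```text
yaw 110.7 at [588.5 -16.4  73.6] F [-1.2  2.  -5.6] T [ 0.57  0.27 -0.48] w 12.9 q [ 0.22  0.78 -0.38  1.81  0.45  0.64 -0.07] t 3.9
```

View pics/s1c.png

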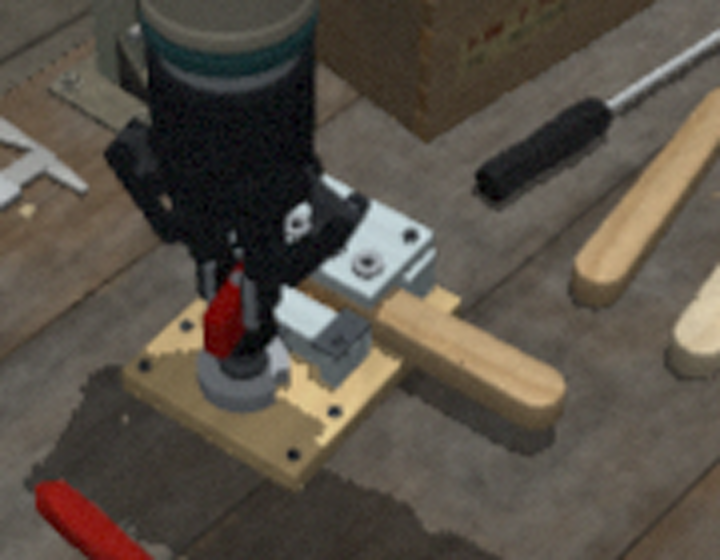

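The crop shows the knob gripped and the cam turning. The notch in its rim is at (282,372), coming round towards the jaw. I'll keep turning and check the torque at each step.

Call:
arm_command:
  series: [0,0,0,0,-6,0,0,0,0,-12,0,0,0,0,-18,0,0,0,0,-24,0,0,0,0,-30]

```text
clock: 4.37
eef_pos: [588.4, -16.3, 73.6]
tool_rot: [3.14, -0.001, 2.454]
force: [-1.8, 2.9, -4.6]
width: 13.0
gripper_force: 60.6
```

Call:
arm_command:
  series: [0,0,0,0,-5,0,0,0,0,-10,0,0,0,0,-15,0,0,0,0,-20,0,0,0,0,-22]

```text
clock: 4.78
eef_pos: [588.3, -16.3, 73.6]
tool_rot: [3.14, -0.001, 2.837]
force: [-1.7, 1.9, -2.1]
width: 12.8
gripper_force: 60.6
```

Run:
```python
from h import *
st()
p,d,c=shot('scene','s2')
```

```text
yaw 162.6 at [588.3 -16.3  73.6] F [-1.7  1.9 -2.1] T [ 0.72  0.37 -0.12] w 12.8 q [ 0.36  0.83 -0.62  1.81  0.69  0.73  0.63] t 4.78
```

Call:
arm_command:
  series: [0,0,0,0,-2,0,0,0,0,-4,0,0,0,0,-6,0,0,0,0,-8,0,0,0,0,-8]

```text
clock: 5.25
eef_pos: [588.4, -16.3, 73.6]
tool_rot: [3.14, -0.0, 2.975]
force: [-1.5, 3.4, -4.2]
width: 12.7
gripper_force: 60.6
```

Run:
```python
from h import *
st()
p,d,c=shot('scene','s3');q,_,_=load('s1'); p2,_,_=load('s2')
f=lambda x:cv2.resize(x[210:280,285:365],None,fx=3.2,fy=4.5,interpolation=2)[...,::-1]
cv2.imwrite('pics/cmp.png',np.hstack([f(q),f(p2),f(p)]))
```

```text
yaw 170.5 at [588.4 -16.3  73.6] F [-1.5  3.4 -4.2] T [0.77 0.36 0.34] w 12.7 q [ 0.38  0.84 -0.66  1.81  0.72  0.75  0.74] t 5.25
```

View pics/cmp.png

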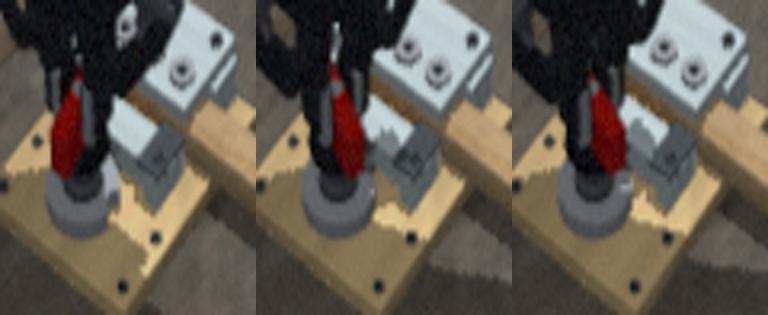

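The cam torque has changed sign (-0.48 to +0.34 N m), so the roller is on the notch ramp. The third frame shows the jaw starting to move in. I'll carry on in small steps until the torque is about zero.

Call:
arm_command:
  series: [0,0,0,0,-2,0,0,0,0,-4,0,0,0,0,-5,0,0,0,0,-5,0,0,0,0,-5]

```text
clock: 5.72
eef_pos: [588.5, -16.5, 73.6]
tool_rot: [3.141, 0.0, 3.064]
force: [-1.8, 2.8, -7.1]
width: 12.9
gripper_force: 60.6
```

```bash
python3 -c "
from h import *
st()"
```

```text
yaw 175.5 at [588.5 -16.5  73.6] F [-1.8  2.8 -7.1] T [1.   0.22 0.63] w 12.9 q [ 0.39  0.85 -0.68  1.81  0.74  0.76  0.81] t 5.72
```

Call:
arm_command:
  series: [0,0,0,0,-2,0,0,0,0,-4,0,0,0,0,-4,0,0,0,0,-4,0,0,0,0,-4]

```text
clock: 6.13
eef_pos: [588.4, -16.5, 73.6]
tool_rot: [3.141, 0.0, 3.133]
force: [-0.9, 4.0, -7.6]
width: 12.8
gripper_force: 60.2
```

```bash
python3 -c "
from h import *
st()"
```

```text
yaw 179.5 at [588.4 -16.5  73.6] F [-0.9  4.  -7.6] T [1.25 0.14 0.58] w 12.8 q [ 0.4   0.85 -0.69  1.81  0.76  0.77  0.86] t 6.13
```

Call:
arm_command:
  series: [0,0,0,0,-2,0,0,0,0,-4,0,0,0,0,-4,0,0,0,0,-4,0,0,0,0,-4]

```text
clock: 6.55
eef_pos: [588.3, -16.5, 73.7]
tool_rot: [3.141, -0.0, -3.081]
force: [-1.2, 4.9, -8.4]
width: 13.0
gripper_force: 60.0
```

```bash
python3 -c "
from h import *
st()"
```

```text
yaw -176.5 at [588.3 -16.5  73.7] F [-1.2  4.9 -8.4] T [1.39 0.24 0.31] w 13.0 q [ 0.41  0.86 -0.71  1.81  0.77  0.78  0.92] t 6.55
```

Call:
arm_command:
  series: [0,0,0,0,-2,0,0,0,0,-4,0,0,0,0,-4,0,0,0,0,-4,0,0,0,0,-4]

```text
clock: 6.97
eef_pos: [588.2, -16.5, 73.7]
tool_rot: [3.141, -0.0, -3.012]
force: [-1.0, 5.1, -7.5]
width: 12.9
gripper_force: 60.0
```

```bash
python3 -c "
from h import *
st()"
```

```text
yaw -172.6 at [588.2 -16.5  73.7] F [-1.   5.1 -7.5] T [1.38 0.26 0.12] w 12.9 q [ 0.42  0.86 -0.73  1.81  0.79  0.79  0.98] t 6.97
```

Call:
arm_command:
  series: [0,0,0,0,-1,0,0,0,0,-2,0,0,0,0,-3,0,0,0,0,-3,0,0,0,0,-3]

```text
clock: 7.38
eef_pos: [588.1, -16.6, 73.7]
tool_rot: [3.14, -0.001, -2.962]
force: [-1.0, 5.4, -7.5]
width: 12.7
gripper_force: 60.0
```

Run:
```python
from h import *
st()
p,d,c=shot('scene','s4');q,dq,_=load('s1')
f=lambda x:cv2.resize(x[215:275,295:365],None,fx=5.5,fy=5.5,interpolation=2)[...,::-1]
cv2.imwrite('pics/cmp2.png',np.hstack([f(q),f(p)]))
```

```text
yaw -169.7 at [588.1 -16.6  73.7] F [-1.   5.4 -7.5] T [ 1.49  0.36 -0.27] w 12.7 q [ 0.43  0.87 -0.74  1.81  0.8   0.8   1.02] t 7.38
```

View pics/cmp2.png

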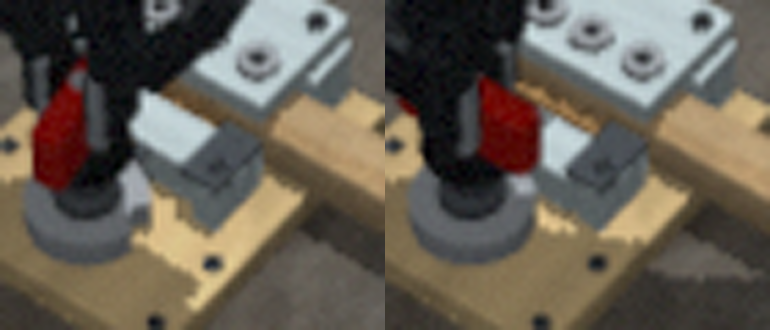

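The jaw block has moved away from the blank and there is a visible gap at about (560,105) in the right frame. Torque now shows plain friction, so the cam is at the notch middle, about 1.88 rad round. I'll release, rise and check.

Call:
arm_command:
  series: [20,0,0,0,0,40,0,0,0,0,60,0,0,0,0,60,0,0,0,0,60,0,0,-1,0]

```text
clock: 7.85
eef_pos: [587.8, -18.2, 83.1]
tool_rot: [-3.14, -0.002, -2.959]
force: [-0.5, -0.1, -0.6]
width: 51.0
gripper_force: 0.0
```

Call:
arm_command:
  series: [60,0,0,-2,0,60,0,0,-4,0,60,0,0,-6,0,60,0,0,-6,0,60,0,0,-6,0]

```text
clock: 8.27
eef_pos: [589.5, -17.3, 145.7]
tool_rot: [-3.14, 0.003, -2.958]
force: [-0.4, -0.0, -1.4]
width: 51.4
gripper_force: 0.0
```

Run:
```python
from h import *
st()
go(513.6,-105.1,130,189.4)
q,dq,c0=load('s1');p,d,c=shot('scene','s5'); w,dw,cw=shot('wrist','w2')
W=cloud(d,c); T=cloud(load('top0')[1],load('top0')[2])
# clamp fixture height
m=(T[...,0]<520)&(T[...,0]>300)&(T[...,1]>0)&(T[...,1]<320); print('fixture max z',np.percentile(T[m][:,2],[99,99.9]), 'tray region max', T[(T[...,0]>490)&(T[...,0]<760)&(T[...,1]>100)&(T[...,1]<380)][:,2].max())
# blank top edges, scene view
f=lambda x:cv2.resize(x[215:275,295:365],None,fx=5.5,fy=5.5,interpolation=2)[...,::-1]
cv2.imwrite('pics/cmp3.png',np.hstack([f(p),cv2.resize(w[150:350,200:450],(412,330))[...,::-1]]))
```

```text
yaw -169.5 at [589.5 -17.3 145.7] F [-0.4 -0.  -1.4] T [-0.01  0.01 -0.03] w 51.4 q [ 0.47  0.78 -0.82  1.76  0.7   0.92  1.1 ] t 8.27
at [589.5 -17.3 145.7] rpy [-179.9    0.2 -169.5] t 8.27 w 51.4 F [-0.4 -0.  -1.4] gf 0.0 q5-7 [0.7  0.92 1.1 ]
shift cm 9.06 -7.25 1.57 turn 1.1
fixture max z [1178.45357311 1178.45357311] tray region max 119.91793376209986
```

View pics/cmp3.png

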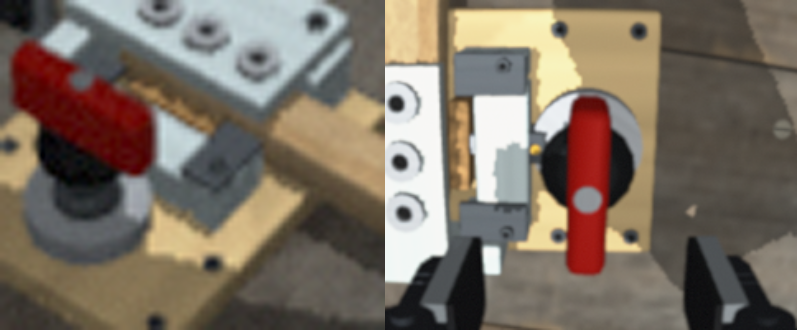

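The jaw is open: a gap shows between the cork pad and the blank, and the roller sits in the cam notch at (535,150). Next is the blank.

Call:
arm_command:
  series: [60,2.5,-2,0,0,60,5,-4,0,0,60,7.5,-6,0,0.5,60,9.05,-7.25,0,1.1,60,9.05,-7.25,0,1.1]

```text
clock: 8.78
eef_pos: [508.1, -109.9, 142.1]
tool_rot: [-3.139, -0.007, -2.983]
force: [-0.2, -0.4, -0.5]
width: 50.8
gripper_force: 0.0
```

Call:
arm_command:
  series: [60,0,0,3,0,60,0,0,5,0,60,0,0,6,0,60,0,0,6,0,60,0,0,6,0]

```text
clock: 9.2
eef_pos: [512.7, -104.1, 83.5]
tool_rot: [3.141, -0.001, -2.976]
force: [-0.1, -0.2, -0.6]
width: 50.8
gripper_force: 0.0
```

Run:
```python
from h import *
go(513.6,-104.8,10,189.3)
shot('wrist','w3')
w=load('w3')[0]; cv2.imwrite('pics/w3c.png',w[100:480,120:540,::-1])
```

```text
at [ 512.7 -104.1   83.5] rpy [ 180.    -0.  -170.5] t 9.2 w 50.8 F [-0.1 -0.2 -0.6] gf 0.0 q5-7 [0.83 0.71 1.09]
shift cm -0.07 -0.08 7.35 turn 0.2
```

View pics/w3c.png

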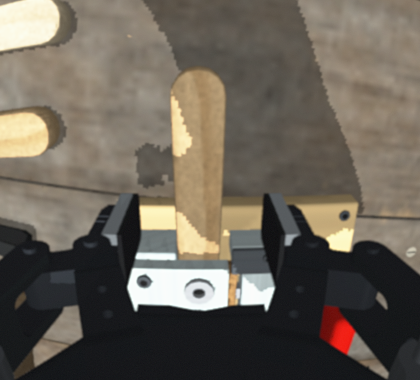

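The blank runs straight between the fingers: its centre line is at column 198, the finger midpoint at about 203. I'm going down and closing.

Call:
arm_command:
  series: [60,0,-0.1,2.5,0,60,0,-0.1,5,0,60,0,-0.1,6.8,0,60,0,-0.1,7.3,0,60,0,-0.1,7.3,0]

```text
clock: 9.67
eef_pos: [513.0, -105.5, 10.7]
tool_rot: [3.141, -0.0, -2.977]
force: [-0.7, 0.5, 0.1]
width: 51.4
gripper_force: 0.0
```

Call:
arm_command:
  series: [30,0,0,0,0,15,0,0,0,0,0,0,0,0,0,0,0,0,0,0,0,0,0,0,0]

```text
clock: 10.08
eef_pos: [514.0, -105.6, 12.4]
tool_rot: [-3.141, 0.003, -2.976]
force: [-1.2, -0.0, 7.9]
width: 26.5
gripper_force: 59.5
```

Run:
```python
from h import *
go(513.6,-104.8,10,189.3);st()
```

```text
at [ 514.  -105.6   12.4] rpy [-180.     0.2 -170.5] t 10.08 w 26.5 F [-1.2 -0.   7.9] gf 59.5 q5-7 [0.97 0.58 0.97]
shift cm 0.03 0.08 0.24 turn 0.2
yaw -170.5 at [ 514.  -105.6   12.4] F [-1.2 -0.   7.9] T [0.09 0.19 0.15] w 26.5 q [ 0.55  0.89 -0.62  2.01  0.97  0.58  0.97] t 10.08
```

Call:
arm_command:
  series: [0,0.2,0,-0.1,0.7,0,0.5,0,-0.1,-0.7,0,0.8,0,-0.1,0.7,0,1.1,0,-0.1,-0.7,0,1.4,0,-0.1,0]

```text
clock: 10.5
eef_pos: [504.0, -106.8, 12.9]
tool_rot: [3.14, 0.01, -2.976]
force: [9.5, 3.2, -5.9]
width: 26.3
gripper_force: 59.9
```

```bash
python3 -c "
from h import *
st()"
```

```text
yaw -170.5 at [ 504.  -106.8   12.9] F [ 9.5  3.2 -5.9] T [ 0.58 -1.67  0.13] w 26.3 q [ 0.55  0.87 -0.61  2.04  1.    0.55  0.95] t 10.5
```

Call:
arm_command:
  series: [0,0.3,0,0,0.7,0,0.6,0,0,-0.7,0,0.9,0,0,0.7,0,1.2,0,0,-0.7,0,1.5,0,0,0]

```text
clock: 10.92
eef_pos: [489.7, -109.2, 13.1]
tool_rot: [3.14, 0.011, -2.976]
force: [9.3, 3.6, -5.5]
width: 26.4
gripper_force: 60.0
```

```bash
python3 -c "
from h import *
st()"
```

```text
yaw -170.5 at [ 489.7 -109.2   13.1] F [ 9.3  3.6 -5.5] T [ 0.59 -1.71  0.13] w 26.4 q [ 0.56  0.86 -0.59  2.07  1.02  0.52  0.93] t 10.92
```

Call:
arm_command:
  series: [0,0.3,0,0.05,0.7,0,0.7,0,0.05,-0.7,0,1.1,0,0.05,0.7,0,1.5,0,0.05,-0.7,0,1.9,0,0.05,0]

```text
clock: 11.33
eef_pos: [472.0, -112.2, 12.9]
tool_rot: [3.14, 0.012, -2.975]
force: [10.2, 3.8, -4.5]
width: 26.4
gripper_force: 60.3
```

Call:
arm_command:
  series: [0,0.4,0,0,0.7,0,0.8,0,0,-0.7,0,1.2,0,0,0.7,0,1.6,0,0,-0.7,0,2,0,0,0]

```text
clock: 11.75
eef_pos: [446.0, -117.1, 11.8]
tool_rot: [-3.141, 0.001, -2.976]
force: [1.2, 0.7, 0.8]
width: 26.7
gripper_force: 60.5
```

```bash
python3 -c "
from h import *
st()"
```

```text
yaw -170.5 at [ 446.  -117.1   11.8] F [1.2 0.7 0.8] T [ 0.17 -0.44  0.07] w 26.7 q [ 0.56  0.83 -0.54  2.18  1.1   0.44  0.85] t 11.75
```

Call:
arm_command:
  series: [0,0.4,0,0,0.5,0,0.8,0,0,-0.5,0,1.2,0,0,0.5,0,1.6,0,0,0,0,2,0,0,0]

```text
clock: 12.17
eef_pos: [425.8, -120.4, 11.4]
tool_rot: [-3.141, 0.0, -2.977]
force: [1.3, 0.3, 2.3]
width: 26.4
gripper_force: 60.5
```

Call:
arm_command:
  series: [0,0.5,0,0,0,0,1,0,0,0,0,1.5,0,0,0,0,2,0,0,0,0,2,0,0,0]

```text
clock: 12.58
eef_pos: [404.1, -124.0, 11.1]
tool_rot: [-3.141, -0.003, -2.977]
force: [-0.1, 0.6, -0.9]
width: 26.5
gripper_force: 60.3
```

Run:
```python
from h import *
st();go(411,-121.5,180,189.3)
p,d,c=shot('top','t2'); cv2.imwrite('pics/t2c.png',np.hstack([cv2.resize(p[150:330,280:430],(400,480)),cv2.resize(shot('scene','s6')[0][180:330,270:420],(400,480))])[...,::-1])
```

```text
yaw -170.6 at [ 404.1 -124.    11.1] F [-0.1  0.6 -0.9] T [-0.05  0.07 -0.  ] w 26.5 q [ 0.54  0.8  -0.46  2.27  1.22  0.35  0.74] t 12.58
at [ 404.1 -124.    11.1] rpy [-180.    -0.2 -170.6] t 12.58 w 26.5 F [-0.1  0.6 -0.9] gf 60.3 q5-7 [1.22 0.35 0.74]
shift cm -0.72 0.13 -16.89 turn 0.1
```

Force dropped to zero after 111 mm of draw and the grip width hasn't changed, so the blank is free. Lifting.

Call:
arm_command:
  series: [0,0,0,-2,0,0,0,0,-5,0,0,0,0,-8.5,0,0,0,0,-12,0,0,0,0,-15,0]

```text
clock: 13.1
eef_pos: [406.3, -123.0, 163.3]
tool_rot: [3.141, 0.0, -2.976]
force: [0.6, -1.2, -0.5]
width: 27.0
gripper_force: 60.2
```

Call:
arm_command:
  series: [0,-1,0,-1,4,0,-2,0,-2,8,0,-3,0,-2,12,0,-4,0,-2,16,0,-4,0,-2,20.5]

```text
clock: 13.52
eef_pos: [448.2, -116.5, 181.9]
tool_rot: [3.14, 0.003, 2.945]
force: [1.0, -0.5, -0.8]
width: 26.5
gripper_force: 60.3
```

Run:
```python
from h import *
st();go(600.2,294.3,180,168.5)
p,d,c=load('top0');hsv=cv2.cvtColor(p,cv2.COLOR_RGB2HSV);T=cloud(d,c)
# fixture heights on the way (valid depth only)
m=(d>0)&(T[...,0]<580)&(T[...,0]>330)&(T[...,1]>0)&(T[...,1]<330);print(np.percentile(T[m][:,2],[99,99.9,100]))
```

```text
yaw 168.7 at [ 448.2 -116.5  181.9] F [ 1.  -0.5 -0.8] T [0.02 0.05 0.02] w 26.5 q [ 0.74  0.54 -0.79  2.06  0.56  0.76  0.97] t 13.52
at [ 448.2 -116.5  181.9] rpy [179.9   0.2 168.7] t 13.52 w 26.5 F [ 1.  -0.5 -0.8] gf 60.3 q5-7 [0.56 0.76 0.97]
shift cm -6.89 43.25 0.19 turn 0.2
[102.91419036 116.47638372 119.91793376]
```

Call:
arm_command:
  series: [0,-0.5,2.5,0,0,0,-1,5.5,0,0,0,-1.5,8.7,0,0,0,-2,11.9,0,0,0,-2.4,15,0,0]

```text
clock: 13.93
eef_pos: [498.6, 27.2, 181.3]
tool_rot: [3.141, 0.0, 2.948]
force: [0.8, 0.5, -0.6]
width: 26.5
gripper_force: 60.3
```

Call:
arm_command:
  series: [0,-0.5,3,0,0,0,-1,6,0,0,0,-1.5,9,0,0,0,-2,12,0,0,0,-2.4,15,0,0]

```text
clock: 14.35
eef_pos: [550.8, 169.7, 181.1]
tool_rot: [-3.141, -0.0, 2.948]
force: [1.3, -0.5, -1.0]
width: 26.4
gripper_force: 60.3
```

Call:
arm_command:
  series: [0,-0.5,3,0,0,0,-1,6,0,0,0,-1.5,9,0,0,0,-2,12,0,0,0,-2.1,13.2,0,0]

```text
clock: 14.77
eef_pos: [596.5, 299.1, 181.2]
tool_rot: [3.137, -0.001, 2.952]
force: [-0.1, 1.3, -0.5]
width: 26.4
gripper_force: 60.2
```

Call:
arm_command:
  series: [0,0,0,2,0,0,0,0,4,0,0,0,0,7,0,0,0,0,9,0,0,0,0,10,0]

```text
clock: 15.18
eef_pos: [594.7, 291.9, 77.9]
tool_rot: [-3.138, -0.004, 2.948]
force: [-0.1, 0.3, -1.5]
width: 26.5
gripper_force: 60.3
```

Run:
```python
from h import *
st();go(600.2,294.3,4.5,168.5)
w,d,c=shot('wrist','w4'); shot('scene','s7'); shot('top','t3')
s,_,_=load('s7'); t,_,_=load('t3')
cv2.imwrite('pics/pl.png',np.hstack([w[60:460,140:540],cv2.resize(s[220:420,90:290],(400,400))])[...,::-1])
```

```text
yaw 168.9 at [594.7 291.9  77.9] F [-0.1  0.3 -1.5] T [-0.02  0.08 -0.08] w 26.5 q [-0.15  0.91 -0.63  1.58  0.65  0.88  0.35] t 15.18
at [594.7 291.9  77.9] rpy [-179.8   -0.2  168.9] t 15.18 w 26.5 F [-0.1  0.3 -1.5] gf 60.3 q5-7 [0.65 0.88 0.35]
shift cm -0.49 0.34 7.34 turn 0.4
```

View pics/pl.png

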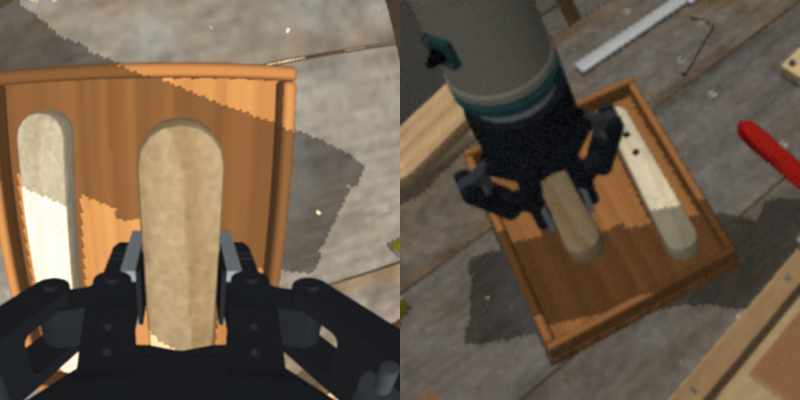

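The wrist view shows the held blank over the free side of the tray, parallel to the finished blank with a clear gap between them. I'm lowering until it touches.

Call:
arm_command:
  series: [0,-0.2,0.15,2,0.2,0,-0.2,0.15,4,0.2,0,-0.2,0.15,5.2,0.2,0,-0.2,0.15,5.8,0.2,0,-0.2,0.15,5.8,0.2]

```text
clock: 15.75
eef_pos: [598.4, 294.6, 22.9]
tool_rot: [-3.141, -0.001, 2.945]
force: [-0.1, -0.5, -0.9]
width: 26.5
gripper_force: 60.3
```

Call:
arm_command:
  series: [0,0,0,0.2,0,0,0,0,0.4,0,0,0,0,0.5,0,0,0,0,0.5,0,0,0,0,0.5,0]

```text
clock: 16.17
eef_pos: [598.9, 295.0, 18.8]
tool_rot: [3.141, 0.001, 2.945]
force: [0.2, -0.3, -0.8]
width: 26.4
gripper_force: 60.3
```

```bash
python3 -c "
from h import *
st();go(600.2,294.3,4.5,168.5)"
```

```text
yaw 168.7 at [598.9 295.   18.8] F [ 0.2 -0.3 -0.8] T [ 0.03 -0.02 -0.03] w 26.4 q [-0.17  0.98 -0.59  1.59  0.71  0.79  0.3 ] t 16.17
at [598.9 295.   18.8] rpy [180.    0.  168.7] t 16.17 w 26.4 F [ 0.2 -0.3 -0.8] gf 60.3 q5-7 [0.71 0.79 0.3 ]
shift cm -0.14 -0.04 1.43 turn 0.2
```

Call:
arm_command:
  series: [0,0,0,0.2,0,0,0,0,0.4,0,0,0,0,0.6,0,0,0,0,0.7,0,0,0,0,0.7,0]

```text
clock: 16.58
eef_pos: [598.4, 294.7, 10.9]
tool_rot: [-3.141, -0.0, 2.945]
force: [-0.1, -0.4, -1.0]
width: 26.5
gripper_force: 60.3
```

```bash
python3 -c "
from h import *
st()"
```

```text
yaw 168.7 at [598.4 294.7  10.9] F [-0.1 -0.4 -1. ] T [0.01 0.06 0.03] w 26.5 q [-0.18  1.   -0.58  1.59  0.71  0.78  0.3 ] t 16.58
```

Call:
arm_command:
  series: [0,0,0,0.05,0,0,0,0,0.1,0,0,0,0,0.15,0,0,0,0,0.2,0,0,0,0,0.2,0]

```text
clock: 17.0
eef_pos: [598.7, 294.8, 9.2]
tool_rot: [-3.142, -0.0, 2.945]
force: [0.2, -0.7, -0.3]
width: 26.5
gripper_force: 60.3
```

```bash
python3 -c "
from h import *
st()"
```

```text
yaw 168.7 at [598.7 294.8   9.2] F [ 0.2 -0.7 -0.3] T [ 0.01  0.05 -0.11] w 26.5 q [-0.18  1.   -0.58  1.59  0.72  0.78  0.3 ] t 17.0
```

Contact should be close. I'll take 1 mm steps.

Call:
arm_command:
  series: [0,0,0,0.05,0,0,0,0,0.1,0,0,0,0,0.1,0,0,0,0,0.1,0,0,0,0,0.1,0]

```text
clock: 17.42
eef_pos: [598.7, 294.8, 8.3]
tool_rot: [-3.142, 0.0, 2.945]
force: [-0.4, -0.6, -1.5]
width: 26.7
gripper_force: 60.3
```

```bash
python3 -c "
from h import *
st()"
```

```text
yaw 168.7 at [598.7 294.8   8.3] F [-0.4 -0.6 -1.5] T [0.02 0.01 0.02] w 26.7 q [-0.18  1.   -0.58  1.59  0.72  0.77  0.3 ] t 17.42
```

Call:
arm_command:
  series: [0,0,0,0.05,0,0,0,0,0.1,0,0,0,0,0.1,0,0,0,0,0.1,0,0,0,0,0.1,0]

```text
clock: 17.83
eef_pos: [598.8, 294.9, 8.1]
tool_rot: [3.142, 0.0, 2.945]
force: [-1.9, -0.7, 6.1]
width: 26.1
gripper_force: 63.8
```

```bash
python3 -c "
from h import *
st()"
```

```text
yaw 168.7 at [598.8 294.9   8.1] F [-1.9 -0.7  6.1] T [-0.27  0.36  0.01] w 26.1 q [-0.18  1.   -0.58  1.59  0.72  0.77  0.3 ] t 17.83
```

Fingertips and blank are down on the tray floor (Fz 6 N). I'm opening gently and rising.

Call:
arm_command:
  series: [30,0,0,0,0,32,0,0,0,0,34,0,0,0,0,38,0,0,0,0,44,0,0,0,0]

```text
clock: 18.25
eef_pos: [598.8, 295.0, 7.2]
tool_rot: [3.141, 0.0, 2.945]
force: [0.3, 0.3, 0.4]
width: 37.6
gripper_force: 0.0
```

Call:
arm_command:
  series: [48,0,0,0,0,50,0,0,0,0,50,0,0,-1,0,50,0,0,-3,0,50,0,0,-6,0]

```text
clock: 18.67
eef_pos: [597.0, 293.6, 65.9]
tool_rot: [-3.138, -0.004, 2.945]
force: [0.9, -0.2, -0.1]
width: 42.6
gripper_force: 0.0
```

Call:
arm_command:
  series: [50,0,0,-4,0,50,0,0,-8,0,50,0,0,-12,0,50,0,0,-15,0,50,0,0,-15,0]

```text
clock: 19.08
eef_pos: [601.4, 297.9, 225.8]
tool_rot: [3.132, 0.009, 2.945]
force: [1.1, 1.7, 1.2]
width: 42.6
gripper_force: 0.0
```

Call:
arm_command:
  series: [50,3,0,0,0,50,7,0,0,0,50,11,0,0,0,50,15,0,0,0,50,18,0,0,0]

```text
clock: 19.5
eef_pos: [418.4, 330.4, 217.8]
tool_rot: [-3.141, -0.001, 2.947]
force: [-0.7, 0.7, 0.4]
width: 42.6
gripper_force: 0.0
```

Run:
```python
from h import *
st()
s,ds,cs=shot('scene','s8'); t,dt,ct=shot('top','t4')
T=cloud(dt,ct);V,U=np.mgrid[:480,:640]
hsv=cv2.cvtColor(t,cv2.COLOR_RGB2HSV)
m=((dt>0)&(T[...,2]>23)&(T[...,2]<40)&(U>140)&(U<250)&(V>150)&(V<272)).astype(np.uint8)
k,l,stt,_=cv2.connectedComponentsWithStats(m)
for i in range(1,k):
  if stt[i,4]>150:
    q=l==i;r=cv2.minAreaRect(T[q][:,:2].astype(np.float32));print(stt[i,4],np.round(r[0]),np.round(r[1]),round(r[2],1),T[q][:,2].mean().round(1),hsv[q].mean(0).round())
cv2.imwrite('pics/fin.png',np.hstack([cv2.resize(t[140:280,130:270],(400,400)),cv2.resize(s[210:310,250:350],(400,400))])[...,::-1])
```

```text
yaw 168.9 at [418.4 330.4 217.8] F [-0.7  0.7  0.4] T [-0.01  0.01 -0.01] w 42.6 q [-0.22  0.58 -0.76  1.84  0.49  0.92  0.17] t 19.5
1362 [628. 258.] [177. 237.] 78.8 27.1 [ 13. 148. 155.]
1065 [635. 289.] [ 31. 184.] 79.4 29.3 [ 17.  97. 211.]
1051 [616. 207.] [ 30. 183.] 77.8 29.3 [ 22.  51. 229.]
```

View pics/fin.png

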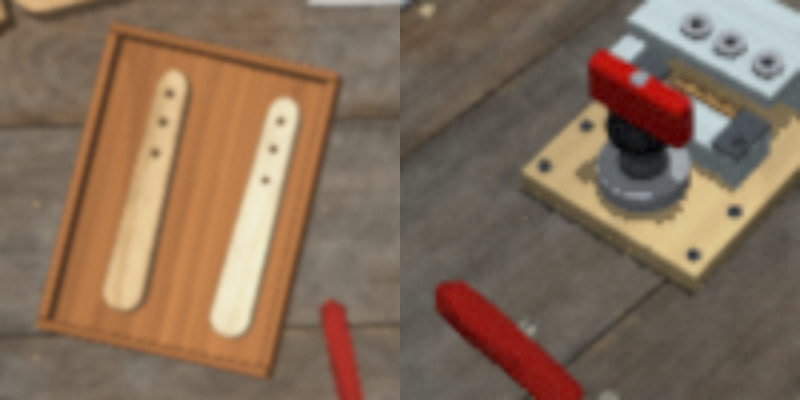

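Both blanks lie flat and parallel in the tray, tops at about 29 mm, and the jaw is still open in its notch. I'm handing the job in.

```bash
python3 -c "
from cell import workorder
print(workorder.finish_job())"
```

```text
the job is handed in; nothing more can be done
None
```

The job is handed in at about 20 s: I opened the jaw into its notch, then drew the drilled blank out and laid it flat in the tray beside the finished one; its underside may have been up to about 4 mm above the floor when I let go.

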